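# Find the heavy side of a cast pulley on the balancing stand

## Robot

A 6-joint arm with a two-finger parallel gripper is mounted at the origin on the work surface. World frame = base frame: x ahead of the robot, y to its left, z up, the work surface at z = 0. Lengths are in m, angles in rad, forces in N, time in s.
With the tool pointing down it reaches from about 0.4 to 0.925 m from the base axis. Payload 3.4 kg.
Tool frame: the origin (TCP) lies at the very end of the fingers, on their centre line; the grasp point (between the pads) lies 19 mm behind it; z points along the fingers, x is the direction in which the jaws open and shut, and the axes are right-handed (so a half turn about z gives the same grasp; the last joint's range is limited). The gripper opens to 85 mm and grips with 20 to 120 N. Pads are 22 mm wide; open, the fingers measure 114 mm over their backs; the gripper's body (76 mm by 85 mm) begins 54 mm behind the grasp point. The pads swing forward as they close: fully open they stand 13 mm farther back than shut.
Start: joints at [-1.23, 0.307, 1.506, -0, 1.328, -0.073], TCP at [0.231, -0.526, 0.231] pointing down, gripper open.
Joint ranges: [-3.12, 3.12], [-1.05, 2.28], [0.14, 2.33], [-1.42, 4.57], [0.1, 2.73], [-2.68, 2.68]. Speed limits (rad/s): [2.57, 2.57, 3.14, 3.14, 3.14, 3.14].

## Interface

Orientations are given as a 3x3 rotation matrix whose columns are the frame's x, y, z axes.
In Python, from plant import read_state, vision, robot, boxes_of gives the robot as it stands.
- The arm moves only by the tool send_rows, never from a script. Its argument "deltas" is a list that holds one entry, the list of rows, each a list of 4 numbers: the shift along the world's x, y, z each as a share of 0.4 m, from -1 to 1, then the turn about the world's z as a share of pi/2 rad, from -1 to 1. In form: [[[dx, dy, dz, roll], ...]]. A call has 1 to 5 rows; each row is the pose to reach, as a shift and turn from the pose commanded when the call began; what a row does not reach only later rows make up. A row lasts 1/12 s, in which the tool goes at most 41.7 mm and 7.16 degrees, less where a joint would pass 70% of its speed; a pose out of reach is approached as far as the arm can. A call with a number of a shift or a turn outside -1 to 1 is refused whole. A call with a gripper value outside its range is refused whole. "claw" is the gripper's target within -1 to 1 (fully open at 1, half-way at 0, shut at -1), set as the call begins (left out, the last holds). The fingers move at their own pace and stop on an object; "newtons" is the grip in N (left out, the last holds). Time passes only in rows, so rows that repeat a pose let the fingers close. It gives the time, the measured TCP pose, the force and the opening at its end, in the units of the state.
- read_state(): the state, without advancing time (a new reading comes with each control period).
- vision.get_image(name): name is "scene" or "top" or "wrist"; returns the picture (480x640x3 uint8, red, green, blue); there is no depth.
- vision.camera_model(name): a dict with "intrinsics" (3x3 intrinsics, pixels), "rvec" (rotation vector, rad) and "tvec" (3), from world to camera coordinates, as OpenCV has them. Camera axes: x right, y down, z forward; pixel columns grow to the right and rows downward; lengths in m; the calibration is good to about 2 mm. A picture is of the moment at which its call begins: read the wrist's pose just before it. camera_model takes no time and is no camera call; for the wrist camera it gives the pose at the moment of the call.
- robot.hand_in(): hands the job in, once; it reports no verdict.
Trained networks look in the newest picture that a camera, given by its name, has taken for a name from the list of things; names that differ only in an ending like _2 or _b are one class to them, and where a whole thing is asked for, a point or a joint stands for the part that bears it (a point fixed in the world has none). Each returns a list of dicts, best first, with "confidence" (0 to 1); they miss things now and then, are a little off and sometimes report something else, mostly with a low value. They report only what shows in the picture. A call takes as long as a camera call. They do not tell look-alikes from the thing itself.
- boxes_of(camera, target): "at" ([x, y, z] in m, in world coordinates, good to about 4 mm: the middle of the surface that is visible of it).
The state is a dict: "time": time; "joint_positions": joint angles; "qd": joint speeds; "joint_torque": joint torques, N m; "position": TCP position; "eef_rot": TCP orientation; "wrist_force": force on the tool from outside, world axes, zero at the start; "ft_torque": the same for the moment, N m; "gripper_width": finger opening in m.
Only numpy, scipy, OpenCV 4.12 (cv2) and the standard library are available. Lean on these libraries where they do the work, as an engineer would, in place of code of your own. Each camera call takes 0.05 s, during which the arm holds its last target.

## Task

Pull the red lock pin straight up out of the balancing stand (it is held by a spring detent) and put it in the blue tray. Then turn the cast-iron pulley by hand to find its heavy side, which nothing on it shows: it wants to roll heavy side down, but the bearing seals drag, so where it happens to stop is not proof. Finish while still gripping the pulley, keeping it still with its heavy side straight down so that the light side can be marked, and leave the other things on the bench where they are.

Things in the scene. Friction and masses are not known exactly. Their poses are not given: they have to be found in the camera images.
- stand: Green balancing stand, fixed. Origin on the bench top under the pulley's centre; x along the arbor, z up. Base plate 18 mm high, x -140 to +95 mm, y +-85 mm. The arbor lies along x, 115 mm above the bench, in pillow blocks at x = +-62 mm (22 mm along x, 139 mm high); the pulley is midway between them. The arbor's end at -x carries a notched index plate for the lock pin.
- axle (a point): Centre of the pulley on the arbor's axis, fixed to the stand, 115 mm above the bench; axes as the stand's.
- pulley: Cast-iron belt pulley on the arbor: disc 150 mm across, 24 mm thick (along its x), 2 kg. Origin at its centre; z points to a yellow paint mark on the rim (both faces and edges), which says nothing about the heavy side: that differs from run to run. Rim top 190 mm above the bench; grip it across its flat faces near the rim. One side is heavier, by a moment of about 0.08 to 0.12 N m.
- rotor (a joint): Turn of pulley and arbor, rad, no stops; 0 = yellow mark on top, growing as the pulley's top moves to the stand's -y. Unlocked and let go, it rolls towards heavy side down within 2 s, but seals drag by 0.036 N m: it stops short, up to 25 deg before true, or stays put within 25 deg of heavy side down or up. Let roll down from about as far on either side, true lies midway between the two stops.
- lock_pin: Loose lock pin, 85 mm long, 60 g: steel shank 8 mm across, 35 mm long; collar 16 mm across, 20 mm long; red knob 24 mm across, 30 mm long, on top. Origin at the shank's tip, z along the pin to the knob. At the start it stands upright in the bridge, collar on it, tip in the index plate, so the pulley cannot turn. Spring balls hold it: about 12 N to pull up; free after 3 mm, out after 35 mm.
- pin_knob (a point): Middle of the lock pin's red knob, 70 mm above the pin's tip.
- tray: Blue plastic tray, fixed, 170 x 150 x 28 mm high (x, y, z), walls and floor 3 mm (its floor inside is about 3 mm above the bench). Origin under its centre, on the bench.
- bolt_box: Bystander: grey box of nuts and bolts, 110 x 150 x 45 mm, fixed; it may trade sides with the tray. Origin under its centre.
- screwdriver: Bystander: loose screwdriver with an orange handle, lying flat.
- hammer: Bystander: loose hammer, lying flat.
- spray_can: Bystander: loose grey spray can, 52 mm across, 150 mm high, upright.
- oil_bottle: Bystander: loose white oil bottle with a red cap, 44 mm across, 110 mm high, upright.
- offcut: Bystander: loose wood offcut, 90 x 45 x 35 mm.
- pin_hole (a point): Centre of the lock pin's hole in the top face of the stand's bridge, 178 mm above the bench, at x = -106 mm on the stand. The bridge stands over the index plate and measures 24 mm along x and 106 mm along y. Axes as the stand's.
- varnish_tin: Bystander: loose blue varnish tin with a steel lid, 72 mm across, 75 mm high, upright.
- paint_marker: Bystander: loose white paint marker with a yellow cap, 125 mm long, 15 mm across, lying flat.
There are look-alikes about, which are no part of the job. Of the things that look like the tray, take the one that is nearest to the robot's base at the start.

How it is judged:
By the outcome, as a careful person would: the job done as asked, in the order asked, and still so for the second after the job is handed in, while the arm keeps its last pose, push and grip.
It also fails if it takes over 72 s, if anything falls off the work surface, if the arm or the gripper's body presses on something with over 40 N, if the wrist force passes 120 N, or if a joint passes its speed limit or range.

## Working session

There is one attempt and no reset: what is moved stays moved. The work goes in short steps, Python scripts to look and compute and a tool call to move; the robot and the scene stay as the last step left them, time stands still between calls to the robot, and variables do not carry over. Pictures are saved under pics/ and viewed, and the job is handed in when it is done.

Besides the shell and the picture viewer there is one more tool, called after ">>>" by a JSON object that holds its "fn" and its "kwargs", one argument or row to a line. send_rows: Moves the arm, as the interface text tells. Its arguments: {"type":"object","properties":{"deltas":{"type":"array","items":{"type":"array","items":{"type":"array","items":{"type":"number"}}}},"claw":{"type":"number"},"newtons":{"type":"number"}},"required":["deltas"]}

```bash
mkdir -p pics; ls; python3 - <<'E'
from plant import read_state, vision, robot, boxes_of
import cv2
s=read_state(); print(s)
for n in ["scene","top","wrist"]:
    im=vision.get_image(n); cv2.imwrite(f"pics/a_{n}.png",im[:,:,::-1])
E
```

```text
pics
{'time': 0.0, 'joint_positions': array([-1.23051768e+00,  3.07528854e-01,  1.50767012e+00,  1.22109207e-05,
        1.32843140e+00, -7.34919427e-02]), 'qd': array([ 0.00174662, -0.00022145,  0.00113193,  0.00098946, -0.00028001,
        0.0015256 ]), 'joint_torque': array([-7.71213618e-04, -4.57561970e+01, -2.51915556e+01, -1.09957064e-04,
        1.32596653e-02, -1.90226024e-05]), 'position': array([ 0.23093552, -0.52581209,  0.23040758]), 'eef_rot': array([[ 4.02061199e-01, -9.15612551e-01, -6.68915583e-04],
       [-9.15610542e-01, -4.02061724e-01,  1.92484065e-03],
       [-2.03135361e-03, -1.61437582e-04, -9.99997924e-01]]), 'wrist_force': array([ 1.59930698, -0.25134565,  0.2347348 ]), 'ft_torque': array([0.0273269 , 0.00389884, 0.01318373]), 'gripper_width': 0.08512230456503074}
```

View pics/a_scene.png

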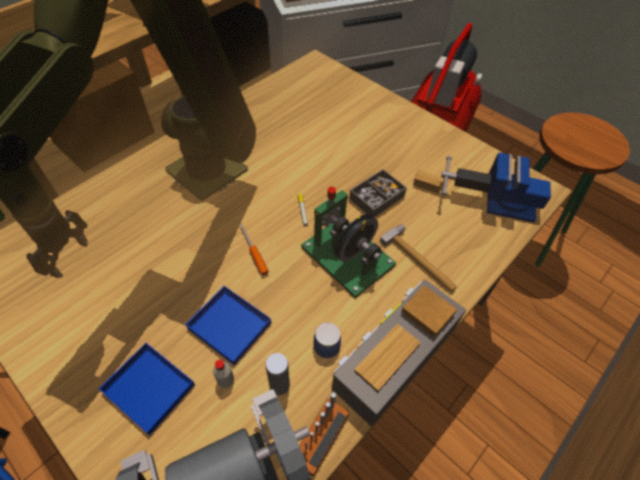

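View pics/a_top.png

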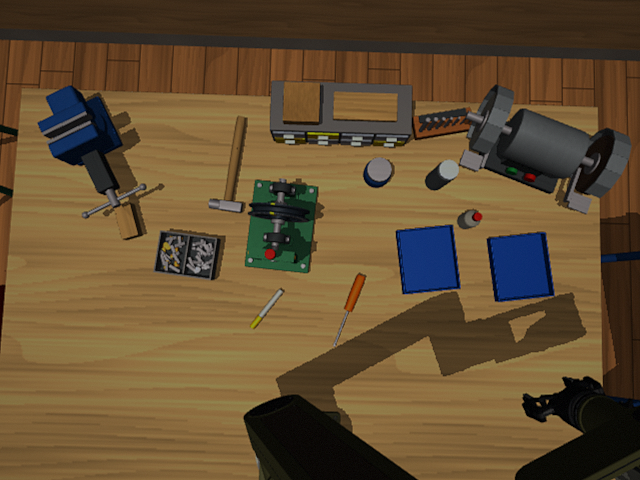

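```bash
python3 - <<'E'
from plant import read_state, vision, robot, boxes_of
import cv2
for cam,ns in {"top":["pin_knob","tray","pulley","stand","bolt_box","spray_can","oil_bottle"],"scene":["pin_knob","pulley","tray"]}.items():
  for n in ns:
    print(cam,n,[(d['at'],round(d['confidence'],2)) for d in boxes_of(cam,n)[:4]])
for n in ["scene","top"]:
    print(vision.camera_model(n))
print(read_state()['time'])
E
```

```text
top pin_knob [([0.725, -0.1815, 0.0747], 0.64), ([0.5049, 0.073, 0.2315], 0.54), ([0.5883, 0.0564, 0.0187], 0.33)]
top tray [([0.4954, -0.5795, 0.0008], 0.78), ([0.5063, -0.3275, 0.007], 0.58)]
top pulley [([0.6079, 0.0639, 0.1472], 0.87), ([0.3653, 0.0989, 0.0078], 0.52), ([0.5043, -0.3277, 0.0024], 0.36)]
top stand [([0.5864, 0.0565, 0.0182], 0.6)]
top bolt_box [([0.5003, 0.3095, 0.0297], 0.67)]
top spray_can [([0.7148, -0.3374, 0.1412], 0.87)]
top oil_bottle [([0.6131, -0.4173, 0.0715], 0.89), ([0.604, 0.0624, 0.1442], 0.55)]
scene pin_knob [([0.6124, 0.043, 0.0698], 0.69), ([0.5023, 0.0694, 0.2221], 0.47)]
scene pulley [([0.6137, 0.0562, 0.1309], 0.68)]
scene tray [([0.5042, -0.3315, 0.0001], 0.91), ([0.4927, -0.5733, 0.003], 0.8), ([0.5888, 0.4658, 0.0302], 0.67)]
{'intrinsics': array([[459.3009924 ,   0.        , 310.77175911],
       [  0.        , 459.3009924 , 239.53191154],
       [  0.        ,   0.        ,   1.        ]]), 'rvec': array([ 2.34864416,  0.95435753, -0.30094638]), 'tvec': array([-0.35785972, -0.24106156,  1.58483548])}
{'intrinsics': array([[461.28965623,   0.        , 324.13924695],
       [  0.        , 461.28965623, 236.93171532],
       [  0.        ,   0.        ,   1.        ]]), 'rvec': array([ 2.2176999 , -2.15394324,  0.09479279]), 'tvec': array([-0.06401883,  0.55927015,  1.20306409])}
0.65
```

```bash
python3 - <<'E'
import cv2
a=cv2.imread("pics/a_top.png")[165:285,230:340]; b=cv2.imread("pics/a_scene.png")[175:300,290:410]
a=cv2.resize(a,(400,436),interpolation=cv2.INTER_CUBIC);b=cv2.resize(b,(400,417),interpolation=cv2.INTER_CUBIC)
b=cv2.copyMakeBorder(b,0,19,0,0,cv2.BORDER_CONSTANT)
cv2.imwrite("pics/zoom1.png",cv2.hconcat([a,b]))
E
```

```text
(no output)
```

View pics/zoom1.png

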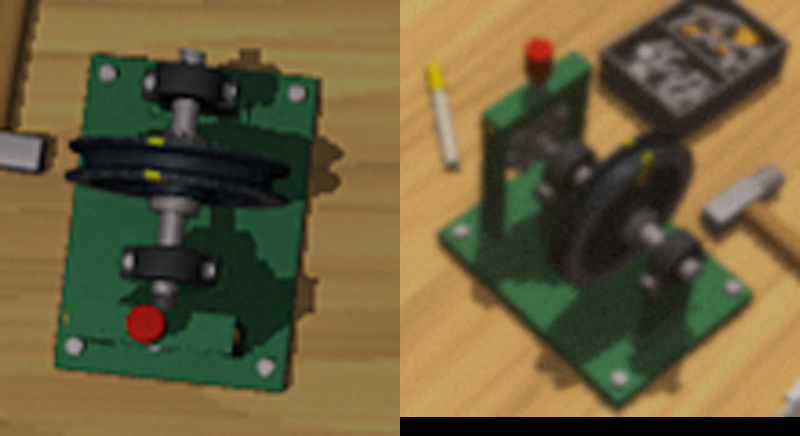

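View pics/a_wrist.png

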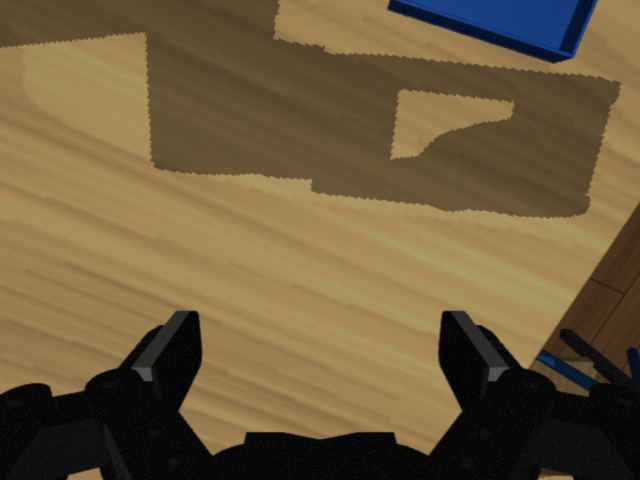

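```bash
cat > h.py <<'E'
from plant import read_state, vision, robot, boxes_of
import cv2, numpy as np
from scipy.optimize import least_squares
# stand pose (x,y,yaw)
def cm(n): 
    m=vision.camera_model(n); return m['intrinsics'],np.array(m['rvec']),np.array(m['tvec'])
def proj(n,P,m=None):
    K,r,t=m or cm(n); return cv2.projectPoints(np.array(P,float).reshape(-1,1,3),r,t,K,None)[0].reshape(-1,2)
def S2W(p,st):
    c,s=np.cos(st[2]),np.sin(st[2]); p=np.atleast_2d(p)
    return np.c_[st[0]+c*p[:,0]-s*p[:,1], st[1]+s*p[:,0]+c*p[:,1], p[:,2]]
E
python3 - <<'E'
from h import *
top=([[.095,.085,.018],[.095,-.085,.018],[-.14,-.085,.018],[-.14,.085,.018],[-.106,0,.228]],[[255.6,180.1],[318,186.5],[309.2,272.3],[245.4,265.9],[269.9,254.1]])
sc=([[-.14,-.085,.018],[.095,-.085,.018],[.095,.085,.018],[-.106,0,.222]],[[302,245.5],[356,294.5],[395,262.6],[331.7,190]])
mt,ms=cm("top"),cm("scene")
def f(s): return np.r_[(proj("top",S2W(top[0],s),mt)-top[1]).ravel(),(proj("scene",S2W(sc[0],s),ms)-sc[1]).ravel()]
r=least_squares(f,[.608,.06,-.1],loss='soft_l1'); print(r.x,np.degrees(r.x[2])); print(r.fun.reshape(-1,2).round(1))
st=r.x
print("hole",S2W([-.106,0,.178],st))
# arbor marks: predict rim mark for angles, top
for a in np.radians([0,10,20,30]):
    print(np.degrees(a),[proj(n,S2W([[.012,-.07*np.sin(a),.115+.07*np.cos(a)],[-.012,-.07*np.sin(a),.115+.07*np.cos(a)]],st)).round(1).tolist() for n in("top","scene")])
    print(-np.degrees(a),[proj(n,S2W([[.012,.07*np.sin(a),.115+.07*np.cos(a)],[-.012,.07*np.sin(a),.115+.07*np.cos(a)]],st)).round(1).tolist() for n in("top","scene")])
E
```

```text
[ 0.60930086  0.06430239 -0.07219002] -4.136183381363472
[[-0.5 -0.5]
 [ 0.  -0.5]
 [-0.2  1. ]
 [-0.3  0.9]
 [ 0.1 -0.1]
 [-1.8 -0.7]
 [-0.3  1.9]
 [ 1.8 -0.1]
 [-0.1  1.2]]
hole [[0.50357694 0.07194789 0.178     ]]
0.0 [[[277.6, 204.0], [276.4, 214.3]], [[361.7, 225.8], [355.3, 220.4]]]
-0.0 [[[277.6, 204.0], [276.4, 214.3]], [[361.7, 225.8], [355.3, 220.4]]]
10.0 [[[282.8, 204.6], [281.7, 214.9]], [[358.5, 228.4], [352.0, 223.0]]]
-10.0 [[[272.4, 203.6], [271.2, 213.8]], [[364.9, 223.6], [358.5, 218.3]]]
20.0 [[[288.0, 205.3], [286.9, 215.6]], [[355.2, 231.5], [348.7, 226.1]]]
-20.0 [[[267.5, 203.3], [266.3, 213.5]], [[367.9, 222.0], [361.4, 216.8]]]
29.999999999999996 [[[292.9, 206.1], [291.8, 216.3]], [[352.0, 234.9], [345.6, 229.5]]]
-29.999999999999996 [[[263.0, 203.1], [261.8, 213.3]], [[370.5, 221.1], [364.1, 215.9]]]
```

>>> {"fn": "send_rows", "kwargs": {
  "deltas": [
    [[0.034,0.075,0.02,0.035],[0.068,0.15,0.04,0.07],[0.102,0.225,0.06,0.105],[0.136,0.3,0.08,0.14],[0.17,0.375,0.1,0.175]]
  ],
  "claw": 1
}}

```text
time: 1.07
position: [0.2995, -0.3751, 0.2717]
eef_rot: [[0.637, -0.771, 0.0], [-0.771, -0.637, 0.0], [0.0, -0.0, -1.0]]
wrist_force: [0.5, 0.8, -0.3]
gripper_width: 0.0855
```

>>> {"fn": "send_rows", "kwargs": {
  "deltas": [
    [[0.034,0.075,0.02,0.035],[0.068,0.15,0.04,0.07],[0.102,0.225,0.06,0.105],[0.136,0.3,0.08,0.14],[0.17,0.375,0.1,0.175]]
  ]
}}

```text
time: 1.48
position: [0.3675, -0.225, 0.312]
eef_rot: [[0.823, -0.569, 0.001], [-0.569, -0.823, -0.0], [0.001, -0.0, -1.0]]
wrist_force: [0.7, -0.4, -0.2]
gripper_width: 0.0852
```

>>> {"fn": "send_rows", "kwargs": {
  "deltas": [
    [[0.034,0.075,0,0.035],[0.068,0.15,0,0.07],[0.102,0.225,0,0.105],[0.136,0.3,0,0.14],[0.17,0.375,0,0.175]]
  ]
}}

```text
time: 1.9
position: [0.4355, -0.0749, 0.3116]
eef_rot: [[0.946, -0.324, 0.001], [-0.324, -0.946, -0.0], [0.001, 0.0, -1.0]]
wrist_force: [1.3, 0.3, 0.4]
gripper_width: 0.0853
```

>>> {"fn": "send_rows", "kwargs": {
  "deltas": [
    [[0.034,0.065,0,0.035],[0.06,0.13,0,0.07],[0.09,0.2,0,0.105],[0.12,0.26,0,0.14],[0.12,0.26,0,0.17]]
  ]
}}

```text
time: 2.32
position: [0.4852, 0.0316, 0.3114]
eef_rot: [[0.998, -0.059, 0.002], [-0.059, -0.998, 0.003], [0.002, -0.003, -1.0]]
wrist_force: [0.3, 0.0, -0.4]
gripper_width: 0.0853
```

```bash
python3 - <<'E'
from h import *
s=read_state();print(s['time'],s['position'],np.degrees(np.arctan2(s['eef_rot'][1,0],s['eef_rot'][0,0])),s['joint_positions'])
m=cm("wrist");im=vision.get_image("wrist");cv2.imwrite("pics/w1.png",im[:,:,::-1]);print(m)
print([(d['at'],d['confidence']) for d in boxes_of("wrist","pin_knob")])
print(proj("wrist",[[.5036,.0719,.228]],m))
E
```

```text
2.3167 [0.48522303 0.0315614  0.31138601] -3.3642725297644973 [-0.02401745  0.12457472  1.54835559  0.00272215  1.46677603  0.0344176 ]
(array([[403.40298722,   0.        , 319.77776941],
       [  0.        , 403.40298722, 243.40392731],
       [  0.        ,   0.        ,   1.        ]]), array([-2.85794491,  0.0838423 ,  0.00869469]), array([-4.84120970e-01, -2.11395023e-04,  4.71023888e-01]))
[([0.5065, 0.0754, 0.2251], 0.66), ([0.6983, 0.1975, 0.0239], 0.27)]
[[346.55982426 182.23830312]]
```

View pics/w1.png

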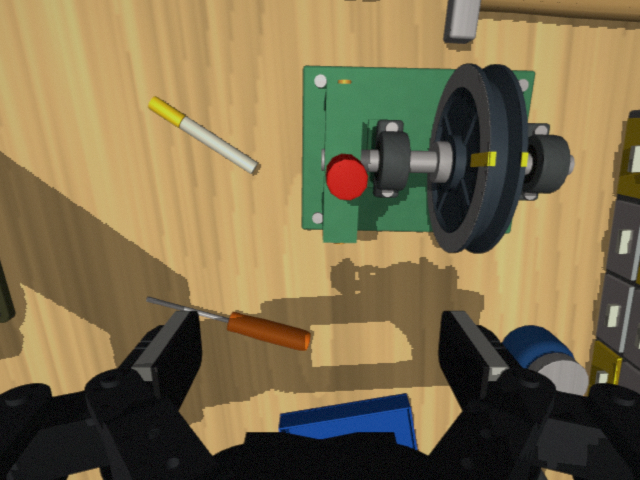

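```bash
python3 - <<'E'
from h import *
m=cm("wrist")
im=cv2.imread("pics/w1.png").astype(int); red=((im[:,:,2]>110)&(im[:,:,1]<60)&(im[:,:,0]<60)).astype(np.uint8)
red[:, :300]=0;red[:,400:]=0;red[:100]=0;red[260:]=0
n,l,s,c=cv2.connectedComponentsWithStats(red);print(s,c)
i=1+np.argmax(s[1:,4]);b=s[i]
t=np.linspace(0,2*np.pi,60)
def bb(x,y):
    P=np.concatenate([np.c_[x+.012*np.cos(t),y+.012*np.sin(t),0*t+z] for z in(.198,.228)])
    p=proj("wrist",P,m);return np.r_[p.min(0),p.max(0)]
tgt=np.r_[b[0],b[1],b[0]+b[2],b[1]+b[3]]
r=least_squares(lambda v:bb(*v)-tgt,[.5036,.072]);print(r.x,r.fun)
print("stand corners pred",proj("wrist",S2W([[-.14,.085,.018],[.095,.085,.018],[-.14,-.085,.018]],[.6093,.0643,-.0722]),m))
E
```

```text
[[     0      0    640    480 305883]
 [   327    159     41     41   1317]] [[319.38271169 239.76036589]
 [346.74107821 179.02809415]]
[0.50245717 0.06890626] [-1.52150037 -3.1880096   1.34727669  3.04643403]
stand corners pred [[303.00592105  64.0898152 ]
 [538.95659394  66.64947194]
 [303.26991768 229.76569209]]
```

>>> {"fn": "send_rows", "kwargs": {
  "deltas": [
    [[0.02,0.05,-0.02,-0.005],[0.044,0.1,-0.06,-0.01],[0.044,0.1,-0.14,-0.01],[0.044,0.1,-0.22,-0.01],[0.044,0.1,-0.2875,-0.01]]
  ]
}}

```text
time: 2.83
position: [0.5001, 0.067, 0.1949]
eef_rot: [[0.997, -0.083, -0.0], [-0.083, -0.997, -0.0], [-0.0, 0.0, -1.0]]
wrist_force: [0.1, -0.9, -0.4]
gripper_width: 0.0855
```

>>> {"fn": "send_rows", "kwargs": {
  "deltas": [
    [[0,0,0,0],[0,0,0,0],[0,0,0,0],[0,0,0,0],[0,0,0,0]]
  ],
  "claw": -1,
  "newtons": 60
}}

```text
time: 3.25
position: [0.5023, 0.0673, 0.1984]
eef_rot: [[0.997, -0.082, 0.004], [-0.082, -0.997, 0.0], [0.004, -0.001, -1.0]]
wrist_force: [-0.4, -0.1, 0.1]
gripper_width: 0.0254
```

```bash
python3 - <<'E'
from h import *
s=read_state();print(s['time'],s['position'],s['gripper_width'],s['wrist_force'],s['ft_torque'])
for n in("wrist","scene"):
  im=vision.get_image(n);cv2.imwrite(f"pics/w2{n}.png",im[:,:,::-1])
E
```

```text
3.25 [0.50229088 0.06732629 0.19839727] 0.025443571785052417 [-0.36031908 -0.09496537  0.08059618] [ 0.04937312 -0.0368559  -0.01012076]
```

View pics/w2wrist.png

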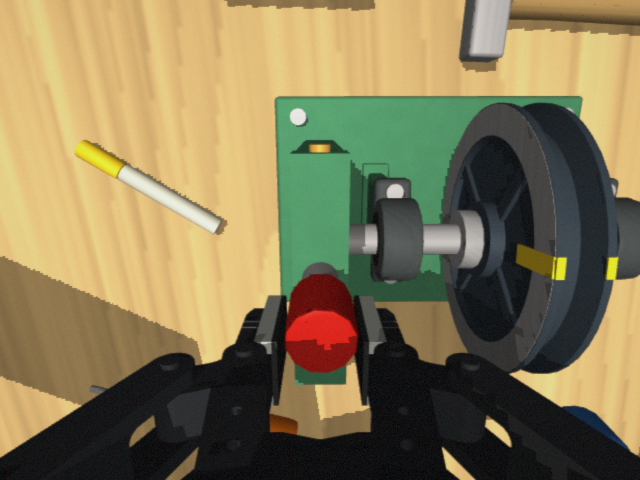

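>>> {"fn": "send_rows", "kwargs": {
  "deltas": [
    [[0,0,0,0],[0,0,0,0],[0,0,0.01,0],[0,0,0.02,0],[0,0,0.03,0]]
  ]
}}

```text
time: 3.77
position: [0.5013, 0.0672, 0.2067]
eef_rot: [[0.997, -0.081, 0.0], [-0.081, -0.997, -0.001], [0.0, 0.001, -1.0]]
wrist_force: [7.3, -1.0, -19.1]
gripper_width: 0.0225
```

>>> {"fn": "send_rows", "kwargs": {
  "deltas": [
    [[0,0,0.02,0],[0,0,0.05,0],[0,0,0.09,0],[0,0,0.13,0],[0,0,0.17,0]]
  ]
}}

```text
time: 4.18
position: [0.5003, 0.0676, 0.2773]
eef_rot: [[0.997, -0.081, -0.001], [-0.081, -0.997, 0.0], [-0.001, -0.0, -1.0]]
wrist_force: [0.3, -0.3, 0.7]
gripper_width: 0.0225
```

```bash
python3 - <<'E'
from h import *
s=read_state();print(s['time'],s['position'],s['gripper_width'],s['wrist_force'],s['ft_torque'])
for n in("wrist",):
  im=vision.get_image(n);cv2.imwrite(f"pics/w3{n}.png",im[:,:,::-1])
E
```

```text
4.1833 [0.50033943 0.06761909 0.27726377] 0.02254582078384703 [ 0.25583062 -0.27406566  0.66163237] [-0.0129083  -0.0555869  -0.01812369]
```

View pics/w3wrist.png

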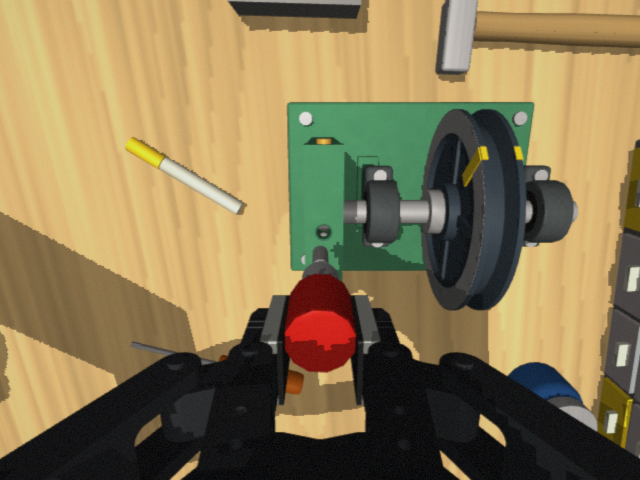

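>>> {"fn": "send_rows", "kwargs": {
  "deltas": [
    [[0,-0.08,0,0],[0,-0.18,0,0],[0,-0.28,0,0],[0,-0.38,0,0],[0,-0.48,0,0]]
  ]
}}

```text
time: 4.65
position: [0.5002, -0.1258, 0.2764]
eef_rot: [[0.997, -0.08, 0.0], [-0.08, -0.997, 0.0], [0.0, -0.0, -1.0]]
wrist_force: [0.7, -0.8, -1.1]
gripper_width: 0.0221
```

>>> {"fn": "send_rows", "kwargs": {
  "deltas": [
    [[0.002,-0.1,-0.02,0],[0.005,-0.2,-0.06,0],[0.008,-0.3,-0.12,0],[0.01,-0.4,-0.2,0],[0.01,-0.5,-0.26,0]]
  ]
}}

```text
time: 5.07
position: [0.5042, -0.3083, 0.1825]
eef_rot: [[0.997, -0.081, 0.0], [-0.081, -0.997, 0.001], [0.0, -0.001, -1.0]]
wrist_force: [-0.2, 0.4, -0.8]
gripper_width: 0.0224
```

```bash
python3 - <<'E'
from h import *
s=read_state();print(s['time'],s['position'],s['gripper_width'],s['wrist_force'],s['ft_torque'])
m=cm("wrist")
for n in("wrist","scene","top"):
  im=vision.get_image(n);cv2.imwrite(f"pics/w4{n}.png",im[:,:,::-1])
c=cv2.imread("pics/w4scene.png")[160:400,170:410];cv2.imwrite("pics/w4z.png",cv2.resize(c,(600,600),interpolation=cv2.INTER_CUBIC))
print([(d['at'],d['confidence']) for d in boxes_of("wrist","tray")])
E
```

```text
5.0667 [ 0.50420291 -0.30827429  0.18246968] 0.02240769012015511 [-0.17450685  0.41865499 -0.75792377] [-0.04143349  0.01104793  0.03505715]
[([0.5183, -0.3103, 0.0028], 0.98), ([0.4926, -0.498, 0.0135], 0.85), ([0.7047, -0.1969, 0.0326], 0.33)]
```

View pics/w4wrist.png

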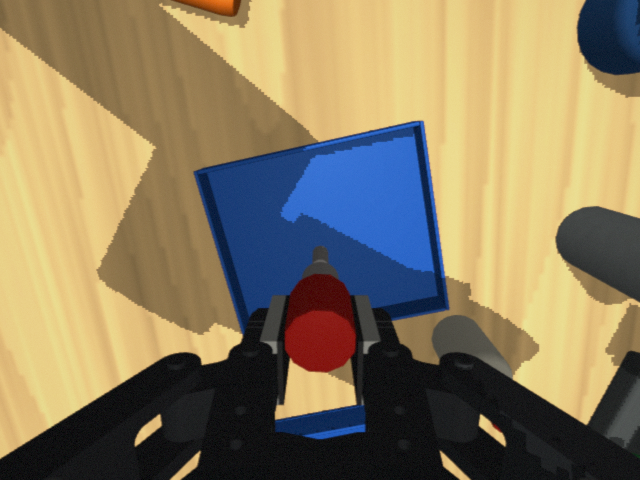

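View pics/w4z.png

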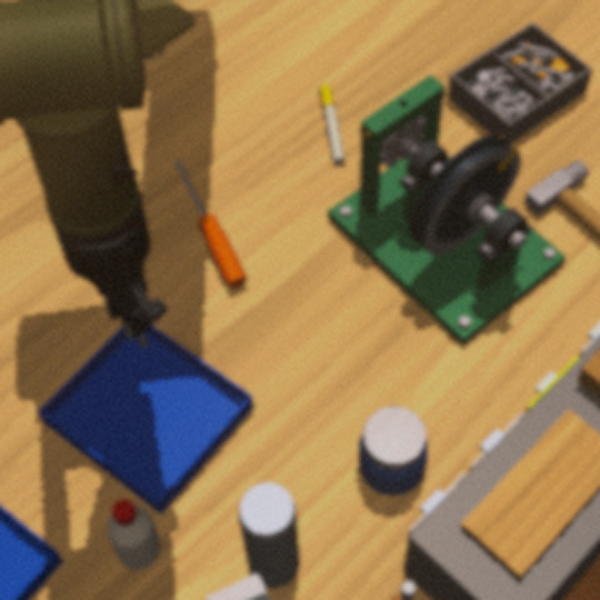

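View pics/w4top.png

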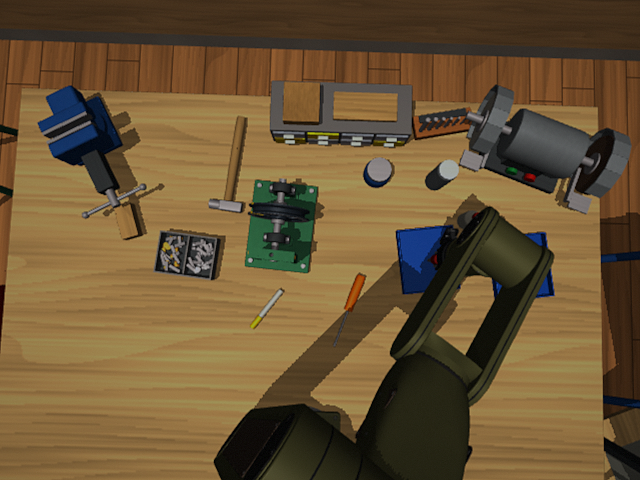

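>>> {"fn": "send_rows", "kwargs": {
  "deltas": [
    [[0,-0.01,-0.08,0],[0,-0.01,-0.16,0],[0,-0.01,-0.23,0],[0,-0.01,-0.28,0],[0,-0.01,-0.28,0]]
  ]
}}

```text
time: 5.68
position: [0.5026, -0.3076, 0.0687]
eef_rot: [[0.997, -0.079, -0.006], [-0.079, -0.997, 0.005], [-0.006, -0.004, -1.0]]
wrist_force: [-1.5, 1.0, -0.6]
gripper_width: 0.022
```

```bash
python3 - <<'E'
from h import *
s=read_state();print(s['time'],s['position'],s['gripper_width'],s['wrist_force'],s['ft_torque'])
P=[]
m=cm("top")
# ray to z=0.028 for tray top corners
K,r,t=m;R=cv2.Rodrigues(r)[0];o=-R.T@t
for u in [(397,230),(453,225),(460,289),(403,294)]:
    d=R.T@np.linalg.inv(K)@np.r_[u,1];q=o+d*(.028-o[2])/d[2];P.append(q);print(q)
print(np.mean(P,0))
for n in("wrist",):
  im=vision.get_image(n);cv2.imwrite(f"pics/w5{n}.png",im[:,:,::-1])
E
```

```text
5.6833 [ 0.50255906 -0.30755813  0.06865619] 0.022046171863273362 [-1.47765864  1.00487344 -0.64151742] [ 0.00686292 -0.0242752  -0.04391737]
[ 0.58455806 -0.24012138  0.028     ]
[ 0.60231661 -0.38879814  0.028     ]
[ 0.43381479 -0.40843122  0.028     ]
[ 0.41651559 -0.25865645  0.028     ]
[ 0.50930126 -0.3240018   0.028     ]
```

View pics/w5wrist.png

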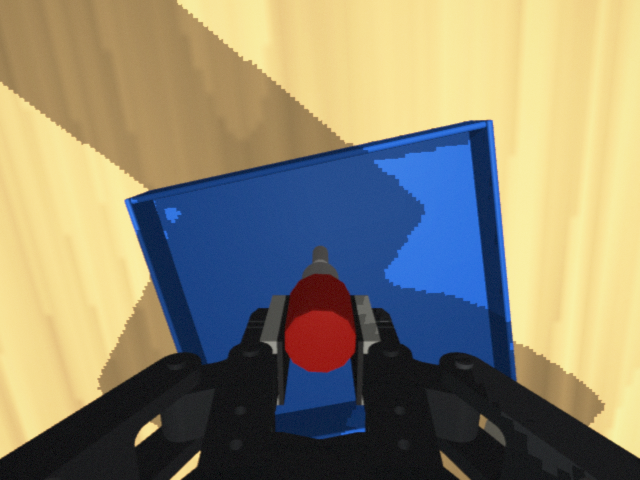

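>>> {"fn": "send_rows", "kwargs": {
  "deltas": [
    [[0.01,-0.02,-0.01,0],[0.015,-0.035,-0.02,0],[0.015,-0.035,-0.03,0],[0.015,-0.035,-0.03,0],[0.015,-0.035,-0.03,0]]
  ]
}}

```text
time: 6.15
position: [0.5108, -0.3252, 0.06]
eef_rot: [[0.997, -0.081, 0.001], [-0.081, -0.997, -0.0], [0.001, 0.0, -1.0]]
wrist_force: [0.0, 0.2, -0.7]
gripper_width: 0.022
```

>>> {"fn": "send_rows", "kwargs": {
  "deltas": [
    [[0,0,0,0],[0,0,0,0],[0,0,0,0],[0,0,0,0],[0,0,0,0]]
  ],
  "claw": 1
}}

```text
time: 6.57
position: [0.5107, -0.325, 0.0597]
eef_rot: [[0.997, -0.081, 0.0], [-0.081, -0.997, -0.0], [0.0, 0.0, -1.0]]
wrist_force: [-0.9, -0.4, 0.1]
gripper_width: 0.0812
```

>>> {"fn": "send_rows", "kwargs": {
  "deltas": [
    [[0,0,0.02,0],[0,0,0.07,0],[0,0,0.15,0],[0,0,0.25,0],[0,0,0.35,0]]
  ]
}}

```text
time: 6.98
position: [0.5099, -0.3244, 0.2008]
eef_rot: [[0.997, -0.081, -0.002], [-0.081, -0.997, 0.001], [-0.002, -0.001, -1.0]]
wrist_force: [1.1, -0.5, -0.3]
gripper_width: 0.0855
```

```bash
python3 - <<'E'
from h import *
s=read_state();print(s['time'],s['position'],s['gripper_width'])
for n in("wrist","scene"):
  im=vision.get_image(n);cv2.imwrite(f"pics/w6{n}.png",im[:,:,::-1])
c=cv2.imread("pics/w6scene.png")[175:300,290:410];c=cv2.resize(c,(480,500),interpolation=cv2.INTER_CUBIC)
d=cv2.resize(cv2.imread("pics/w6wrist.png"),(320,240));d=cv2.copyMakeBorder(d,0,260,0,0,cv2.BORDER_CONSTANT)
cv2.imwrite("pics/w6z.png",cv2.hconcat([c,d]))
E
```

```text
6.9833 [ 0.50993489 -0.32436693  0.20075758] 0.08548741139005114
```

View pics/w6z.png

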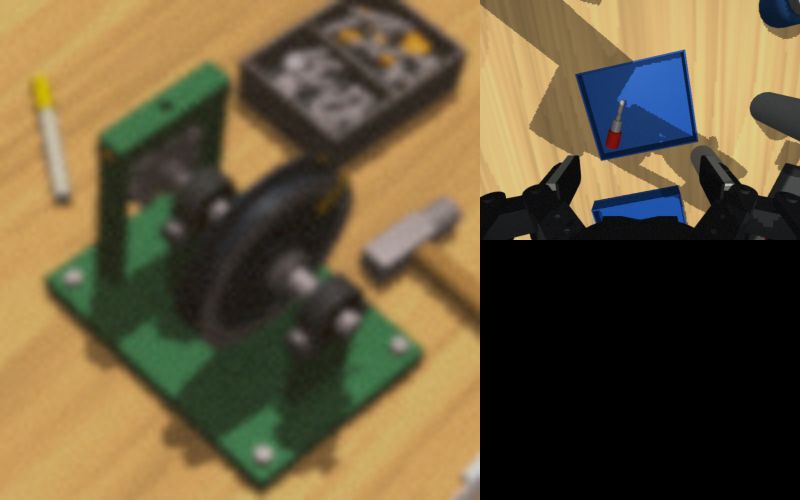

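```bash
cat >> h.py <<'E'
ST=[.6093,.0643,-.0722]
def yel(im,lo=70):
    h=cv2.cvtColor(im,cv2.COLOR_BGR2HSV); return (h[:,:,0]>20)&(h[:,:,0]<35)&(h[:,:,1]>150)&(h[:,:,2]>lo)
def marks(th,x,r): return [x,-r*np.sin(th),.115+r*np.cos(th)]
E
python3 - <<'E'
from h import *
for a in range(-90,0,10):
    t=np.radians(a);print(a,proj("scene",S2W([marks(t,.012,.055),marks(t,.012,.075)],ST)).round(1).tolist())
im=cv2.imread("pics/w6scene.png");y=yel(im,50);ys,xs=np.nonzero(y[200:262,335:390]);print(np.c_[xs+335,ys+200].tolist())
E
```

```text
-90 [[373.0, 230.9], [377.9, 227.2]]
-80 [[373.2, 229.0], [378.2, 224.5]]
-70 [[373.0, 227.4], [378.0, 222.3]]
-60 [[372.4, 226.2], [377.1, 220.7]]
-50 [[371.3, 225.5], [375.7, 219.7]]
-40 [[369.9, 225.3], [373.8, 219.3]]
-30 [[368.1, 225.5], [371.4, 219.6]]
-20 [[366.0, 226.3], [368.5, 220.6]]
-10 [[363.7, 227.5], [365.3, 222.3]]
[[375, 221], [374, 222], [370, 225], [372, 225], [370, 226], [371, 226], [369, 227], [370, 227], [371, 227]]
```

```bash
python3 - <<'E'
from h import *
K,r,t=cm("wrist");R=cv2.Rodrigues(r)[0];s=read_state()
print(-R.T@t-s['position'],R.T@[0,0,1],s['position'],s['time'])
for phi in (-35,-15,0,35,60):
    p=np.radians(phi);print(phi,S2W([0,.063*np.sin(p),.115+.063*np.cos(p)-.019],ST))
E
```

```text
[0.00480332 0.07269423 0.14132177] [-0.01024701 -0.28932641 -0.95717565] [ 0.51482226 -0.32791756  0.20802784] 7.0833
-35 [[0.6066933  0.02825883 0.14760658]]
-15 [[0.60812376 0.04803688 0.15685333]]
0 [[0.6093 0.0643 0.159 ]]
35 [[0.6119067  0.10034117 0.14760658]]
60 [[0.61323578 0.11871746 0.1275    ]]
```

>>> {"fn": "send_rows", "kwargs": {
  "deltas": [
    [[0.01,0.07,0.05,0],[0.04,0.16,0.1,0],[0.07,0.26,0.15,0],[0.1,0.36,0.18,0],[0.13,0.46,0.2,0]]
  ]
}}

```text
time: 7.5
position: [0.561, -0.1477, 0.28]
eef_rot: [[0.997, -0.082, 0.003], [-0.082, -0.997, -0.001], [0.003, 0.001, -1.0]]
wrist_force: [0.7, -0.5, -0.2]
gripper_width: 0.0851
```

>>> {"fn": "send_rows", "kwargs": {
  "deltas": [
    [[0.02,0.1,0,0],[0.05,0.2,0,0],[0.08,0.3,0,0],[0.1,0.4,0,0],[0.1,0.43,0,0]]
  ]
}}

```text
time: 7.92
position: [0.6013, 0.0289, 0.278]
eef_rot: [[0.997, -0.077, 0.001], [-0.077, -0.997, 0.003], [0.001, -0.003, -1.0]]
wrist_force: [-0.1, 0.1, -0.1]
gripper_width: 0.0853
```

```bash
cat >> h.py <<'E'
def shot(name,n="wrist"):
    s=read_state(); m=cm(n); im=vision.get_image(n)[:,:,::-1].copy(); cv2.imwrite(f"pics/{name}.png",im)
    print(s['time'],s['position'].round(4),round(s['gripper_width'],4),s['wrist_force'].round(1),s['ft_torque'].round(2)); np.save(f"pics/{name}.npy",np.r_[m[1],m[2]]); return im,m
E
python3 - <<'E'
from h import *
im,m=shot("p1")
E
```

```text
7.9167 [0.6013 0.0289 0.278 ] 0.0853 [-0.1  0.1 -0.1] [-0.02 -0.03 -0.04]
```

View pics/p1.png

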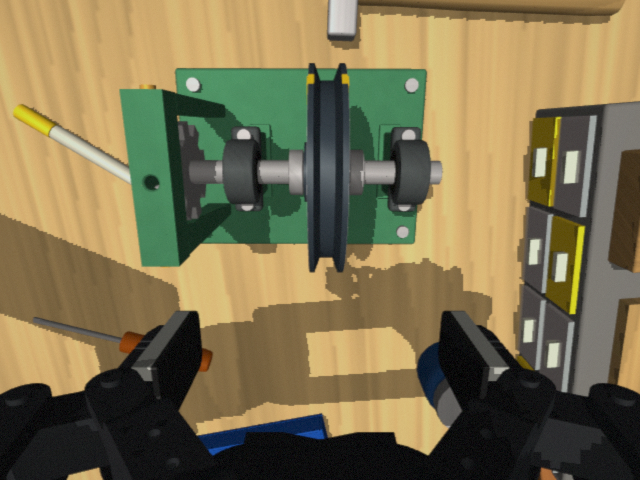

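```bash
python3 - <<'E'
from h import *
K=cm("wrist")[0];v=np.load("pics/p1.npy");m=(K,v[:3],v[3:])
print("pred corners",proj("w",S2W([[-.14,.085,.018],[.095,.085,.018],[.095,-.085,.018]],ST),m).round(1).tolist())
ph=np.radians(np.arange(0,360,2))
for x in(-.012,.012):
    q=proj("w",S2W([marks(a,x,.075) for a in ph],ST),m);print("disc",x,q.min(0),q.max(0))
print("hole",proj("w",S2W([-.106,0,.178],ST),m))
im=cv2.imread("pics/p1.png");y=yel(im,80);y[:, :290]=0;y[:,360:]=0;y[120:]=0
n,l,s,c=cv2.connectedComponentsWithStats(y.astype(np.uint8));print(s[1:],c[1:])
for a in range(-80,-29,5):
    t=np.radians(a);print(a,proj("w",S2W([marks(t,-.012,.075),marks(t,.012,.075)],ST),m).round(1).tolist())
E
```

```text
pred corners [[172.2, 71.2], [426.7, 70.1], [415.3, 246.6]]
disc -0.012 [305.98183917  66.57576092] [311.48606406 275.82952364]
disc 0.012 [337.0510474   66.42402284] [348.51659409 275.68762191]
hole [[150.506898   188.54778776]]
[[307  74   8  11  75]
 [341  74   8  12  73]] [[310.44        78.69333333]
 [344.67123288  78.78082192]]
-80 [[307.7, 66.7], [343.6, 66.5]]
-75 [[307.5, 67.6], [344.1, 67.5]]
-70 [[307.2, 69.6], [344.7, 69.4]]
-65 [[307.0, 72.6], [345.2, 72.4]]
-60 [[306.8, 76.7], [345.7, 76.5]]
-55 [[306.6, 81.8], [346.2, 81.6]]
-50 [[306.4, 88.0], [346.7, 87.9]]
-45 [[306.3, 95.3], [347.1, 95.1]]
-40 [[306.2, 103.6], [347.5, 103.4]]
-35 [[306.1, 112.7], [347.8, 112.6]]
-30 [[306.0, 122.7], [348.1, 122.5]]
```

```bash
sed -i 's/^ST=.*/ST=[.6093,.066,-.0722]/' h.py; cat >> h.py <<'E'
def tcp(phi,r=.063): 
    p=np.radians(phi);return S2W([0,r*np.sin(p),.115+r*np.cos(p)-.019],ST)[0]
def goto(phi,n=5,phi0=None,r=.063,cur=None):
    s=read_state(); c=s['position'] if cur is None else np.array(cur); print(s['time'],"cur",c.round(4))
    if phi0 is None: print((( tcp(phi,r)-c)/.4).round(4)); return
    for k in range(1,n+1): print(((tcp(phi0+(phi-phi0)*k/n,r)-tcp(phi0,r))/.4).round(4).tolist())
E
python3 -c "
from h import *
goto(-20); goto(35,15,-20)"
```

```text
7.9667 cur [0.6005 0.0288 0.2778]
[ 0.0182  0.0392 -0.3066]
7.9667 cur [0.6005 0.0288 0.2778]
[0.0007, 0.0096, 0.0031]
[0.0014, 0.0193, 0.0057]
[0.0021, 0.0292, 0.0076]
[0.0028, 0.0391, 0.0088]
[0.0036, 0.0492, 0.0094]
[0.0043, 0.0592, 0.0094]
[0.005, 0.0692, 0.0087]
[0.0057, 0.0792, 0.0074]
[0.0064, 0.0891, 0.0055]
[0.0071, 0.0988, 0.0029]
[0.0078, 0.1083, -0.0003]
[0.0085, 0.1176, -0.0041]
[0.0092, 0.1267, -0.0085]
[0.0098, 0.1354, -0.0135]
[0.0104, 0.1438, -0.019]
```

>>> {"fn": "send_rows", "kwargs": {
  "deltas": [
    [[0.01,0.02,-0.06,0],[0.018,0.04,-0.14,0],[0.018,0.04,-0.22,0],[0.018,0.04,-0.28,0],[0.018,0.04,-0.305,0]]
  ]
}}

```text
time: 8.38
position: [0.6045, 0.0383, 0.152]
eef_rot: [[0.997, -0.081, -0.007], [-0.081, -0.997, -0.001], [-0.007, 0.001, -1.0]]
wrist_force: [-1.5, -0.3, -0.6]
gripper_width: 0.0855
```

>>> {"fn": "send_rows", "kwargs": {
  "deltas": [
    [[0,0,0,0],[0,0,0,0],[0,0,0,0],[0,0,0,0],[0,0,0,0]]
  ],
  "claw": -1,
  "newtons": 40
}}

```text
time: 8.8
position: [0.6075, 0.0389, 0.1577]
eef_rot: [[0.997, -0.081, 0.001], [-0.081, -0.997, -0.0], [0.001, 0.0, -1.0]]
wrist_force: [-18.5, -2.6, 14.0]
gripper_width: 0.0257
```

```bash
python3 -c "
from h import *
print(read_state()['joint_positions']);shot('g1'); print(tcp(-20))"
```

```text
[-5.34036971e-03  4.13960124e-01  1.53457077e+00 -2.70503038e-04
  1.19230328e+00  7.58578432e-02]
8.8 [0.6075 0.0389 0.1577] 0.0257 [-18.5  -2.6  14. ] [-0.35  3.53  0.13]
[0.60774564 0.04450887 0.15520064]
```

View pics/g1.png

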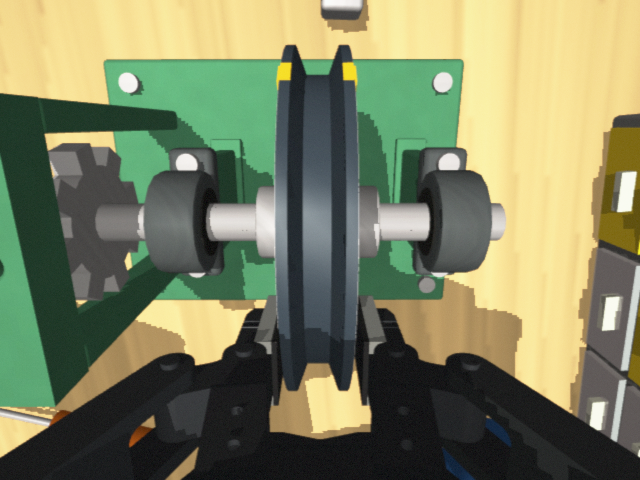

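>>> {"fn": "send_rows", "kwargs": {
  "deltas": [
    [[-0.002,0,0,0],[-0.003,0,0,0],[-0.003,0,0,0]]
  ]
}}

```text
time: 9.1
position: [0.6065, 0.0388, 0.1578]
eef_rot: [[0.997, -0.081, 0.002], [-0.081, -0.997, -0.001], [0.002, 0.0, -1.0]]
wrist_force: [-3.0, -0.9, 6.1]
gripper_width: 0.0235
```

```bash
python3 -c "
from h import *
shot('g2')
im=cv2.imread('pics/g2.png');K=cm('wrist')[0];v=np.load('pics/g2.npy');m=(K,v[:3],v[3:])
y=yel(im,80);y[:,:260]=0;y[:,370:]=0;y[150:]=0
n,l,s,c=cv2.connectedComponentsWithStats(y.astype(np.uint8));print(s[1:],c[1:])
for a in range(-70,-39,5): print(a,proj('w',S2W([marks(np.radians(a),-.012,.075),marks(np.radians(a),.012,.075)],ST),m).round(1).tolist())
print(proj('w',S2W([[-.14,.085,.018],[.095,.085,.018],[.095,-.085,.018]],ST),m).round(1).tolist())
"
```

```text
9.1 [0.6065 0.0388 0.1578] 0.0235 [-3.  -0.9  6.1] [-0.14  0.62  0.09]
[[280  62  15  24 247]
 [345  62  15  23 248]] [[286.97165992  71.23076923]
 [351.94354839  71.28629032]]
-70 [[283.8, 49.8], [350.5, 49.2]]
-65 [[282.6, 54.6], [351.7, 54.0]]
-60 [[281.4, 61.5], [352.9, 60.9]]
-55 [[280.3, 70.7], [354.1, 70.1]]
-50 [[279.3, 82.2], [355.3, 81.6]]
-45 [[278.3, 96.1], [356.5, 95.4]]
-40 [[277.5, 112.1], [357.5, 111.4]]
[[99.5, 60.9], [465.8, 57.7], [444.8, 301.2]]
```

```bash
python3 -c "
from h import *
goto(32,15,-24,.067)"
```

```text
9.15 cur [0.6066 0.0388 0.1578]
[0.0007, 0.0101, 0.0041]
[0.0015, 0.0204, 0.0076]
[0.0022, 0.0309, 0.0103]
[0.003, 0.0416, 0.0124]
[0.0038, 0.0524, 0.0138]
[0.0046, 0.0633, 0.0144]
[0.0054, 0.0742, 0.0144]
[0.0061, 0.085, 0.0136]
[0.0069, 0.0958, 0.0121]
[0.0077, 0.1065, 0.01]
[0.0085, 0.117, 0.0071]
[0.0092, 0.1273, 0.0036]
[0.0099, 0.1373, -0.0006]
[0.0106, 0.1471, -0.0055]
[0.0113, 0.1565, -0.011]
```

>>> {"fn": "send_rows", "kwargs": {
  "deltas": [
    [[0.0007,0.0101,0.0041,0],[0.0015,0.0204,0.0076,0],[0.0022,0.0309,0.0103,0],[0.003,0.0416,0.0124,0],[0.0038,0.0524,0.0138,0]]
  ]
}}

```text
time: 9.57
position: [0.608, 0.057, 0.1625]
eef_rot: [[0.997, -0.08, 0.001], [-0.08, -0.997, -0.006], [0.001, 0.006, -1.0]]
wrist_force: [-1.0, -8.6, 2.8]
gripper_width: 0.0235
```

>>> {"fn": "send_rows", "kwargs": {
  "deltas": [
    [[0.0008,0.0109,0.0006,0],[0.0016,0.0218,0.0006,0],[0.0023,0.0326,-0.0002,0],[0.0031,0.0434,-0.0017,0],[0.0039,0.0541,-0.0038,0]]
  ]
}}

```text
time: 9.98
position: [0.6098, 0.0789, 0.1615]
eef_rot: [[0.997, -0.08, 0.002], [-0.08, -0.997, -0.006], [0.002, 0.005, -1.0]]
wrist_force: [-1.8, -7.2, 5.0]
gripper_width: 0.023
```

>>> {"fn": "send_rows", "kwargs": {
  "deltas": [
    [[0.0008,0.0105,-0.0029,0],[0.0015,0.0208,-0.0064,0],[0.0022,0.0308,-0.0106,0],[0.0029,0.0406,-0.0155,0],[0.0036,0.05,-0.021,0]]
  ]
}}

```text
time: 10.4
position: [0.6115, 0.0997, 0.1538]
eef_rot: [[0.997, -0.08, 0.003], [-0.08, -0.997, -0.004], [0.003, 0.004, -1.0]]
wrist_force: [-2.3, -5.8, 10.1]
gripper_width: 0.0232
```

```bash
python3 -c "
from h import *
shot('g3')"
```

```text
10.4 [0.6115 0.0997 0.1538] 0.0232 [-2.3 -5.8 10.1] [-1.72  0.58  0.09]
```

View pics/g3.png

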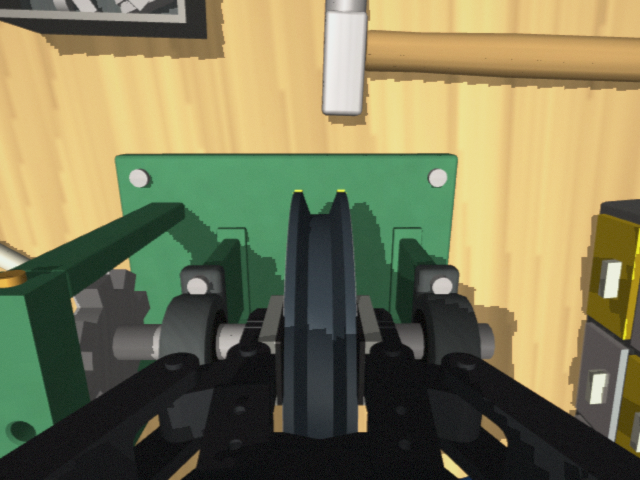

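>>> {"fn": "send_rows", "kwargs": {
  "deltas": [
    [[0,0,0,0],[0,0,0,0],[0,0,0,0],[0,0,0,0],[0,0,0,0]]
  ],
  "claw": 1
}}

```text
time: 10.87
position: [0.6109, 0.1019, 0.1513]
eef_rot: [[0.997, -0.081, -0.0], [-0.081, -0.997, 0.0], [-0.0, -0.0, -1.0]]
wrist_force: [-1.0, 0.7, -0.3]
gripper_width: 0.0821
```

>>> {"fn": "send_rows", "kwargs": {
  "deltas": [
    [[0,0.02,0.04,0],[0,0.05,0.1,0],[0,0.08,0.17,0],[0,0.1,0.22,0],[0,0.1,0.24,0]]
  ]
}}

```text
time: 11.28
position: [0.6127, 0.1437, 0.251]
eef_rot: [[0.997, -0.079, 0.006], [-0.079, -0.997, 0.002], [0.006, -0.002, -1.0]]
wrist_force: [0.6, 0.4, 0.6]
gripper_width: 0.0853
```

>>> {"fn": "send_rows", "kwargs": {
  "deltas": [
    [[0,0,0,0],[0,0,0,0],[0,0,0,0],[0,0,0,0],[0,0,0,0]]
  ]
}}

```text
time: 11.7
position: [0.61, 0.1411, 0.2457]
eef_rot: [[0.997, -0.082, -0.003], [-0.082, -0.997, -0.001], [-0.003, 0.001, -1.0]]
wrist_force: [0.2, 0.3, -0.0]
gripper_width: 0.0856
```

>>> {"fn": "send_rows", "kwargs": {
  "deltas": [
    [[0,0,0,0],[0,0,0,0],[0,0,0,0],[0,0,0,0],[0,0,0,0]]
  ]
}}

```text
time: 12.12
position: [0.6109, 0.1417, 0.2474]
eef_rot: [[0.997, -0.081, 0.0], [-0.081, -0.997, 0.0], [0.0, -0.0, -1.0]]
wrist_force: [-0.4, 0.3, 0.1]
gripper_width: 0.0855
```

```bash
cat >> h.py <<'E'
def ang(name,y1=300,x0=200,x1=420,lo=70):
    im=cv2.imread(f"pics/{name}.png");v=np.load(f"pics/{name}.npy");m=(cm("wrist")[0],v[:3],v[3:])
    y=yel(im,lo);y[:,:x0]=0;y[:,x1:]=0;y[y1:]=0
    n,l,s,c=cv2.connectedComponentsWithStats(y.astype(np.uint8));print(s[1:].tolist(),c[1:].round(1).tolist())
    g=np.radians(np.arange(-180,180,1.)); 
    print("plate",proj('w',S2W([[-.14,.085,.018],[.095,.085,.018],[.095,-.085,.018]],ST),m).round(1).tolist())
    return m
E
python3 -c "
from h import *
shot('p2'); m=ang('p2')
for a in range(-120,-49,5): print(a,proj('w',S2W([marks(np.radians(a),-.012,.075),marks(np.radians(a),.012,.075)],ST),m).round(1).tolist())"
```

```text
12.1167 [0.6109 0.1417 0.2474] 0.0855 [-0.4  0.3  0.1] [0.   0.05 0.04]
[[307, 235, 7, 8, 52], [338, 235, 8, 10, 56]] [[310.1, 238.8], [341.2, 238.9]]
plate [[171.9, 196.5], [425.4, 194.3], [414.8, 356.0]]
-120 [[308.6, 232.6], [338.6, 232.4]]
-115 [[308.3, 230.8], [338.9, 230.6]]
-110 [[308.0, 229.6], [339.3, 229.4]]
-105 [[307.8, 229.2], [339.7, 228.9]]
-100 [[307.5, 229.4], [340.1, 229.2]]
-95 [[307.2, 230.5], [340.6, 230.3]]
-90 [[306.9, 232.5], [341.1, 232.2]]
-85 [[306.6, 235.3], [341.5, 235.0]]
-80 [[306.4, 239.1], [342.0, 238.8]]
-75 [[306.1, 243.7], [342.5, 243.4]]
-70 [[305.8, 249.4], [343.0, 249.1]]
-65 [[305.6, 256.0], [343.6, 255.7]]
-60 [[305.4, 263.5], [344.0, 263.2]]
-55 [[305.2, 272.0], [344.5, 271.7]]
-50 [[305.0, 281.2], [345.0, 280.9]]
```

View pics/p2.png

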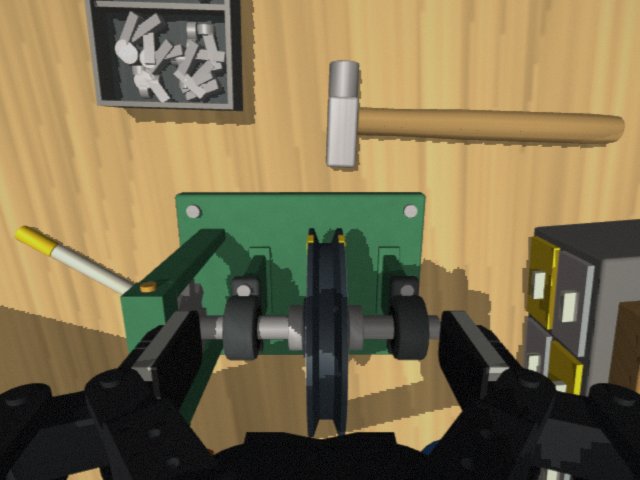

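```bash
python3 -c "
from h import *
goto(-15,r=.066); goto(30,12,-15,.066)"
```

```text
12.1667 cur [0.6109 0.1418 0.2475]
[-0.007  -0.2321 -0.2193]
12.1667 cur [0.6109 0.1418 0.2475]
[0.0008, 0.0105, 0.0025]
[0.0015, 0.0211, 0.0042]
[0.0023, 0.0318, 0.0053]
[0.0031, 0.0426, 0.0056]
[0.0039, 0.0534, 0.0053]
[0.0046, 0.0641, 0.0042]
[0.0054, 0.0747, 0.0025]
[0.0062, 0.0852, 0.0]
[0.0069, 0.0955, -0.0031]
[0.0076, 0.1056, -0.0069]
[0.0083, 0.1154, -0.0114]
[0.009, 0.1249, -0.0165]
```

>>> {"fn": "send_rows", "kwargs": {
  "deltas": [
    [[-0.003,-0.08,0,0],[-0.006,-0.16,-0.02,0],[-0.009,-0.232,-0.08,0],[-0.009,-0.232,-0.16,0],[-0.009,-0.232,-0.219,0]]
  ]
}}

```text
time: 12.58
position: [0.6069, 0.047, 0.1588]
eef_rot: [[0.996, -0.084, 0.0], [-0.084, -0.996, -0.0], [0.0, 0.0, -1.0]]
wrist_force: [-0.1, 1.0, -0.4]
gripper_width: 0.0856
```

>>> {"fn": "send_rows", "kwargs": {
  "deltas": [
    [[0,0,0,0],[0,0,0,0],[0,0,0,0],[0,0,0,0],[0,0,0,0]]
  ],
  "claw": -1,
  "newtons": 40
}}

```text
time: 13.0
position: [0.6084, 0.0494, 0.1619]
eef_rot: [[0.997, -0.08, 0.003], [-0.08, -0.997, 0.0], [0.003, -0.0, -1.0]]
wrist_force: [-12.8, 0.5, 18.8]
gripper_width: 0.0257
```

>>> {"fn": "send_rows", "kwargs": {
  "deltas": [
    [[0,0,0,0],[0,0,0,0],[0,0,0,0]]
  ]
}}

```text
time: 13.25
position: [0.6074, 0.0494, 0.162]
eef_rot: [[0.997, -0.08, 0.002], [-0.08, -0.997, 0.0], [0.002, -0.0, -1.0]]
wrist_force: [-3.0, 0.2, 6.0]
gripper_width: 0.0235
```

```bash
python3 -c "
from h import *
shot('g4'); m=ang('g4',150,260,370)
for a in range(-90,-60,5): print(a,proj('w',S2W([marks(np.radians(a),-.012,.075),marks(np.radians(a),.012,.075)],ST),m).round(1).tolist())
print(tcp(-15,.066))"
```

```text
13.25 [0.6074 0.0494 0.162 ] 0.0235 [-3.   0.2  6. ] [0.07 0.55 0.08]
[[287, 73, 12, 7, 45], [341, 73, 11, 7, 44]] [[292.8, 75.1], [346.0, 75.0]]
plate [[105.5, 79.4], [461.9, 76.6], [441.9, 311.7]]
-90 [[289.9, 77.5], [345.0, 77.0]]
-85 [[288.9, 76.4], [346.0, 76.0]]
-80 [[287.8, 76.8], [347.0, 76.3]]
-75 [[286.7, 78.8], [348.1, 78.3]]
-70 [[285.6, 82.6], [349.1, 82.1]]
-65 [[284.5, 88.3], [350.2, 87.8]]
[0.60806775 0.04896245 0.1597511 ]
```

>>> {"fn": "send_rows", "kwargs": {
  "deltas": [
    [[0.0008,0.0105,0.0025,0],[0.0015,0.0211,0.0042,0],[0.0023,0.0318,0.0053,0],[0.0031,0.0426,0.0056,0]]
  ]
}}

```text
time: 13.63
position: [0.6085, 0.0628, 0.1637]
eef_rot: [[0.997, -0.08, 0.001], [-0.08, -0.997, -0.007], [0.001, 0.007, -1.0]]
wrist_force: [-2.7, -8.7, 4.6]
gripper_width: 0.0234
```

>>> {"fn": "send_rows", "kwargs": {
  "deltas": [
    [[0.0008,0.0108,-0.0003,0],[0.0015,0.0215,-0.0014,0],[0.0023,0.0321,-0.0031,0],[0.0031,0.0426,-0.0056,0]]
  ]
}}

```text
time: 13.97
position: [0.6099, 0.0803, 0.162]
eef_rot: [[0.997, -0.08, 0.002], [-0.08, -0.997, -0.006], [0.002, 0.006, -1.0]]
wrist_force: [-2.5, -7.4, 8.3]
gripper_width: 0.0233
```

>>> {"fn": "send_rows", "kwargs": {
  "deltas": [
    [[0.0007,0.0103,-0.0031,0],[0.0014,0.0204,-0.0069,0],[0.0021,0.0302,-0.0114,0],[0.0028,0.0397,-0.0165,0],[0.0028,0.0397,-0.0165,0]]
  ]
}}

```text
time: 14.38
position: [0.6113, 0.0979, 0.1556]
eef_rot: [[0.997, -0.08, 0.002], [-0.08, -0.997, -0.003], [0.003, 0.003, -1.0]]
wrist_force: [-3.0, -4.7, 8.0]
gripper_width: 0.0233
```

>>> {"fn": "send_rows", "kwargs": {
  "deltas": [
    [[0,0,0,0],[0,0,0,0],[0,0,0,0],[0,0,0,0],[0,0,0,0]]
  ],
  "claw": 1
}}

```text
time: 14.8
position: [0.6109, 0.0992, 0.1532]
eef_rot: [[0.997, -0.081, 0.0], [-0.081, -0.997, 0.0], [0.0, -0.0, -1.0]]
wrist_force: [-0.2, 0.2, 1.0]
gripper_width: 0.0817
```

>>> {"fn": "send_rows", "kwargs": {
  "deltas": [
    [[0,0.02,0.04,0],[0,0.05,0.1,0],[0,0.08,0.17,0],[0,0.1,0.22,0],[0,0.1,0.24,0]]
  ]
}}

```text
time: 15.22
position: [0.6126, 0.1409, 0.2527]
eef_rot: [[0.997, -0.079, 0.006], [-0.079, -0.997, 0.002], [0.006, -0.002, -1.0]]
wrist_force: [0.8, 0.7, 0.5]
gripper_width: 0.0855
```

>>> {"fn": "send_rows", "kwargs": {
  "deltas": [
    [[0,0,0,0],[0,0,0,0],[0,0,0,0],[0,0,0,0],[0,0,0,0]]
  ]
}}

```text
time: 15.63
position: [0.61, 0.1383, 0.2475]
eef_rot: [[0.997, -0.082, -0.003], [-0.082, -0.997, -0.001], [-0.003, 0.001, -1.0]]
wrist_force: [-0.5, 0.2, -0.1]
gripper_width: 0.0851
```

>>> {"fn": "send_rows", "kwargs": {
  "deltas": [
    [[0,0,0,0],[0,0,0,0],[0,0,0,0],[0,0,0,0],[0,0,0,0]]
  ]
}}

```text
time: 16.05
position: [0.6109, 0.1389, 0.2492]
eef_rot: [[0.997, -0.081, 0.0], [-0.081, -0.997, 0.0], [0.0, -0.0, -1.0]]
wrist_force: [-0.5, 0.4, 0.3]
gripper_width: 0.0852
```

```bash
python3 -c "
from h import *
shot('p3'); m=ang('p3')
for a in range(-90,-49,5): print(a,proj('w',S2W([marks(np.radians(a),-.012,.075),marks(np.radians(a),.012,.075)],ST),m).round(1).tolist())
goto(-20,r=.066)"
```

```text
16.05 [0.6109 0.1389 0.2492] 0.0852 [-0.5  0.4  0.3] [-0.03  0.03  0.01]
[[306, 232, 8, 11, 57], [338, 232, 7, 11, 60]] [[309.4, 236.7], [341.0, 236.2]]
plate [[172.0, 193.1], [424.9, 191.0], [414.3, 352.7]]
-90 [[306.6, 227.9], [340.7, 227.7]]
-85 [[306.4, 230.7], [341.1, 230.4]]
-80 [[306.1, 234.3], [341.6, 234.0]]
-75 [[305.8, 238.9], [342.1, 238.6]]
-70 [[305.5, 244.4], [342.6, 244.1]]
-65 [[305.3, 250.9], [343.1, 250.6]]
-60 [[305.1, 258.3], [343.6, 258.0]]
-55 [[304.9, 266.6], [344.1, 266.3]]
-50 [[304.7, 275.7], [344.5, 275.4]]
16.1 cur [0.6109 0.1389 0.2493]
[-0.008  -0.2386 -0.2282]
```

View pics/p3.png

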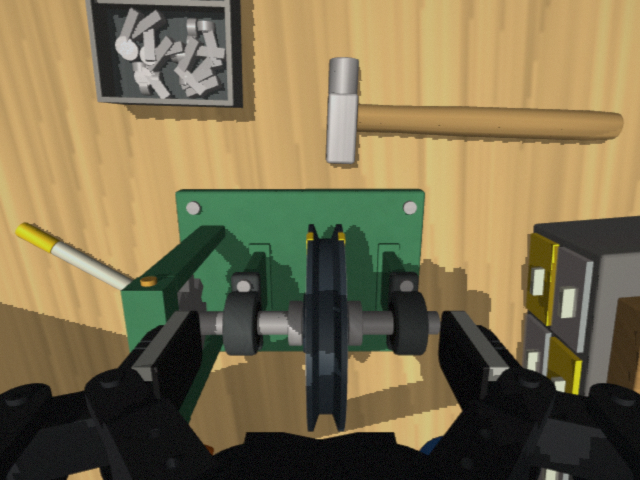

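```bash
python3 -c "
from h import *
goto(34,r=.066); goto(-35,18,34,.066)"
```

```text
16.1 cur [0.6109 0.1389 0.2493]
[ 0.0027 -0.0903 -0.2464]
16.1 cur [0.6109 0.1389 0.2493]
[-0.0007, -0.0093, 0.0059]
[-0.0014, -0.019, 0.0111]
[-0.0021, -0.029, 0.0156]
[-0.0028, -0.0394, 0.0195]
[-0.0036, -0.0499, 0.0227]
[-0.0044, -0.0606, 0.0252]
[-0.0052, -0.0715, 0.0269]
[-0.006, -0.0825, 0.0279]
[-0.0068, -0.0935, 0.0282]
[-0.0076, -0.1045, 0.0277]
[-0.0083, -0.1154, 0.0265]
[-0.0091, -0.1262, 0.0246]
[-0.0099, -0.1369, 0.0219]
[-0.0107, -0.1474, 0.0186]
[-0.0114, -0.1576, 0.0145]
[-0.0121, -0.1676, 0.0098]
[-0.0128, -0.1772, 0.0044]
[-0.0135, -0.1864, -0.0016]
```

>>> {"fn": "send_rows", "kwargs": {
  "deltas": [
    [[0,-0.04,-0.06,0],[0,-0.09,-0.12,0],[0,-0.09,-0.18,0],[0,-0.09,-0.23,0],[0,-0.09,-0.246,0]]
  ]
}}

```text
time: 16.52
position: [0.6086, 0.1023, 0.1476]
eef_rot: [[0.997, -0.082, -0.006], [-0.082, -0.997, -0.001], [-0.006, 0.001, -1.0]]
wrist_force: [-0.7, 0.8, -0.7]
gripper_width: 0.0857
```

>>> {"fn": "send_rows", "kwargs": {
  "deltas": [
    [[0,0,0,0],[0,0,0,0],[0,0,0,0],[0,0,0,0],[0,0,0,0]]
  ],
  "claw": -1,
  "newtons": 40
}}

```text
time: 16.93
position: [0.6118, 0.1032, 0.1523]
eef_rot: [[0.997, -0.081, 0.003], [-0.081, -0.997, 0.0], [0.003, -0.0, -1.0]]
wrist_force: [0.5, -0.7, 0.3]
gripper_width: 0.0258
```

>>> {"fn": "send_rows", "kwargs": {
  "deltas": [
    [[0,0,0,0],[0,0,0,0],[0,0,0,0]]
  ]
}}

```text
time: 17.18
position: [0.6117, 0.1033, 0.1523]
eef_rot: [[0.997, -0.081, 0.003], [-0.081, -0.997, 0.001], [0.003, -0.001, -1.0]]
wrist_force: [-0.0, 1.5, 6.6]
gripper_width: 0.0236
```

>>> {"fn": "send_rows", "kwargs": {
  "deltas": [
    [[-0.0007,-0.0093,0.0059,0],[-0.0014,-0.019,0.0111,0],[-0.0021,-0.029,0.0156,0],[-0.0028,-0.0394,0.0195,0],[-0.0036,-0.0499,0.0227,0]]
  ]
}}

```text
time: 17.6
position: [0.6103, 0.0856, 0.16]
eef_rot: [[0.997, -0.081, 0.002], [-0.081, -0.997, 0.005], [0.001, -0.005, -1.0]]
wrist_force: [2.5, 7.2, -2.3]
gripper_width: 0.0237
```

>>> {"fn": "send_rows", "kwargs": {
  "deltas": [
    [[-0.0008,-0.0107,0.0025,0],[-0.0016,-0.0216,0.0042,0],[-0.0024,-0.0326,0.0052,0],[-0.0032,-0.0436,0.0055,0],[-0.004,-0.0546,0.005,0]]
  ]
}}

```text
time: 18.02
position: [0.6086, 0.0641, 0.1624]
eef_rot: [[0.997, -0.081, 0.002], [-0.081, -0.997, 0.006], [0.001, -0.006, -1.0]]
wrist_force: [1.7, 8.5, 0.0]
gripper_width: 0.0235
```

>>> {"fn": "send_rows", "kwargs": {
  "deltas": [
    [[-0.0007,-0.0109,-0.0012,0],[-0.0015,-0.0217,-0.0031,0],[-0.0023,-0.0324,-0.0058,0],[-0.0031,-0.0429,-0.0091,0],[-0.0038,-0.0531,-0.0132,0]]
  ]
}}

```text
time: 18.43
position: [0.6069, 0.0426, 0.1579]
eef_rot: [[0.997, -0.081, 0.002], [-0.081, -0.997, 0.005], [0.002, -0.005, -1.0]]
wrist_force: [-1.4, 7.6, 6.1]
gripper_width: 0.0232
```

>>> {"fn": "send_rows", "kwargs": {
  "deltas": [
    [[-0.0007,-0.01,-0.0047,0],[-0.0014,-0.0196,-0.0101,0],[-0.0021,-0.0288,-0.0161,0],[-0.0021,-0.0288,-0.0161,0]]
  ]
}}

```text
time: 18.77
position: [0.6059, 0.0297, 0.1514]
eef_rot: [[0.997, -0.081, 0.002], [-0.081, -0.997, 0.003], [0.002, -0.003, -1.0]]
wrist_force: [-0.8, 4.7, 4.9]
gripper_width: 0.0236
```

```bash
python3 -c "
from h import *
shot('g5'); m=ang('g5',350,260,370)
for a in range(-40,30,5): print(a,proj('w',S2W([marks(np.radians(a),-.012,.075),marks(np.radians(a),.012,.075)],ST),m).round(1).tolist())"
```

```text
18.7667 [0.6059 0.0297 0.1514] 0.0236 [-0.8  4.7  4.9] [1.1  0.05 0.15]
[[272, 156, 17, 35, 540], [351, 156, 17, 35, 561]] [[280.0, 172.4], [359.3, 172.6]]
plate [[92.3, 44.6], [470.4, 41.0], [448.6, 294.3]]
-40 [[274.0, 76.9], [360.0, 76.1]]
-35 [[273.2, 95.6], [361.1, 94.8]]
-30 [[272.7, 116.5], [362.0, 115.7]]
-25 [[272.3, 139.2], [362.8, 138.3]]
-20 [[272.2, 163.1], [363.3, 162.3]]
-15 [[272.4, 187.8], [363.6, 187.0]]
-10 [[272.8, 212.8], [363.6, 211.9]]
-5 [[273.4, 237.3], [363.4, 236.5]]
0 [[274.3, 260.9], [363.0, 260.1]]
5 [[275.4, 283.1], [362.4, 282.3]]
10 [[276.6, 303.4], [361.6, 302.6]]
15 [[277.9, 321.6], [360.7, 320.8]]
20 [[279.4, 337.4], [359.7, 336.7]]
25 [[280.9, 350.9], [358.5, 350.2]]
```

View pics/g5.png

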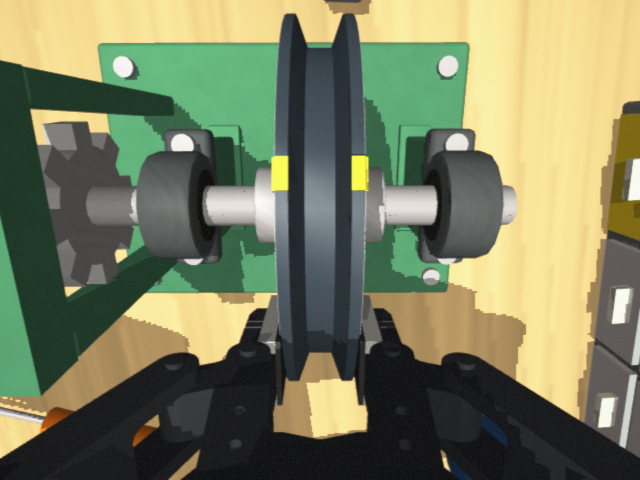

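>>> {"fn": "send_rows", "kwargs": {
  "deltas": [
    [[0,0,0,0],[0,0,0,0],[0,0,0,0],[0,0,0,0],[0,0,0,0]]
  ],
  "claw": 1
}}

```text
time: 19.23
position: [0.6052, 0.0281, 0.1499]
eef_rot: [[0.997, -0.081, -0.001], [-0.081, -0.997, -0.0], [-0.001, 0.0, -1.0]]
wrist_force: [-0.4, 0.2, 0.8]
gripper_width: 0.0818
```

>>> {"fn": "send_rows", "kwargs": {
  "deltas": [
    [[0,0.05,0.06,0],[0,0.12,0.12,0],[0,0.19,0.18,0],[0,0.26,0.22,0],[0,0.27,0.24,0]]
  ]
}}

```text
time: 19.65
position: [0.6067, 0.1407, 0.2491]
eef_rot: [[0.997, -0.078, 0.005], [-0.078, -0.997, 0.003], [0.004, -0.004, -1.0]]
wrist_force: [0.1, 0.1, 0.3]
gripper_width: 0.0856
```

>>> {"fn": "send_rows", "kwargs": {
  "deltas": [
    [[0,0,0,0],[0,0,0,0],[0,0,0,0],[0,0,0,0],[0,0,0,0]]
  ]
}}

```text
time: 20.07
position: [0.6048, 0.135, 0.2448]
eef_rot: [[0.997, -0.082, -0.003], [-0.082, -0.997, -0.001], [-0.003, 0.001, -1.0]]
wrist_force: [0.0, 0.0, -0.6]
gripper_width: 0.0855
```

>>> {"fn": "send_rows", "kwargs": {
  "deltas": [
    [[0,0,0,0],[0,0,0,0],[0,0,0,0],[0,0,0,0],[0,0,0,0]]
  ]
}}

```text
time: 20.48
position: [0.6055, 0.1363, 0.2462]
eef_rot: [[0.997, -0.081, -0.0], [-0.081, -0.997, -0.0], [-0.0, 0.0, -1.0]]
wrist_force: [0.6, -0.0, 0.1]
gripper_width: 0.0853
```

```bash
python3 -c "
from h import *
shot('p4'); m=ang('p4')
for a in range(-80,-39,5): print(a,proj('w',S2W([marks(np.radians(a),-.012,.075),marks(np.radians(a),.012,.075)],ST),m).round(1).tolist())
goto(0,r=.066)"
```

```text
20.4833 [0.6055 0.1363 0.2462] 0.0853 [ 0.6 -0.   0.1] [0.05 0.01 0.03]
[[313, 260, 9, 14, 115], [348, 260, 9, 14, 111]] [[317.2, 266.8], [352.3, 266.5]]
plate [[176.1, 190.4], [431.6, 188.2], [420.2, 351.7]]
-80 [[313.7, 231.0], [349.7, 230.7]]
-75 [[313.5, 235.6], [350.4, 235.3]]
-70 [[313.4, 241.2], [351.1, 240.8]]
-65 [[313.4, 247.7], [351.7, 247.4]]
-60 [[313.3, 255.1], [352.4, 254.8]]
-55 [[313.2, 263.5], [353.0, 263.2]]
-50 [[313.2, 272.7], [353.6, 272.4]]
-45 [[313.1, 282.7], [354.2, 282.4]]
-40 [[313.1, 293.4], [354.7, 293.0]]
20.5333 cur [0.6055 0.1363 0.2462]
[ 0.0096 -0.1759 -0.2105]
```

View pics/p4.png

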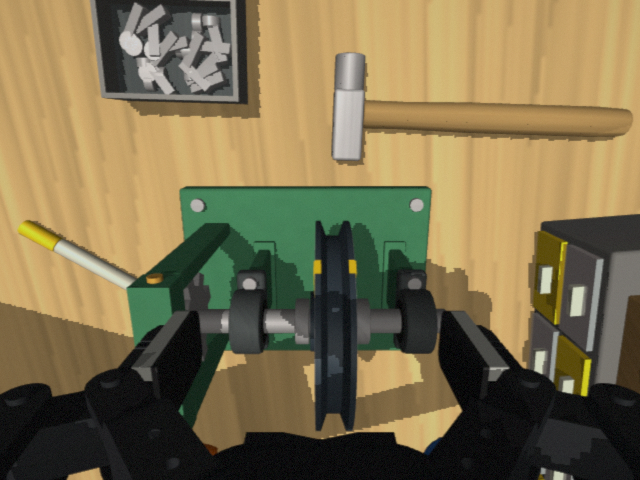

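>>> {"fn": "send_rows", "kwargs": {
  "deltas": [
    [[0.003,-0.08,-0.03,0],[0.0075,-0.14,-0.08,0],[0.0075,-0.176,-0.14,0],[0.0075,-0.176,-0.19,0],[0.0075,-0.176,-0.21,0]]
  ]
}}

```text
time: 20.95
position: [0.6066, 0.0649, 0.1594]
eef_rot: [[0.997, -0.083, -0.005], [-0.083, -0.997, -0.0], [-0.005, 0.001, -1.0]]
wrist_force: [-1.1, 0.3, -0.2]
gripper_width: 0.0855
```

>>> {"fn": "send_rows", "kwargs": {
  "deltas": [
    [[0,0,0,0],[0,0,0,0],[0,0,0,0],[0,0,0,0],[0,0,0,0]]
  ],
  "claw": -1,
  "newtons": 40
}}

```text
time: 21.37
position: [0.6094, 0.0665, 0.1636]
eef_rot: [[0.997, -0.08, 0.003], [-0.08, -0.997, 0.0], [0.003, -0.0, -1.0]]
wrist_force: [-0.0, -0.0, 0.6]
gripper_width: 0.0254
```

>>> {"fn": "send_rows", "kwargs": {
  "deltas": [
    [[0,0,0,0],[0,0,0,0],[0,0,0,0]]
  ]
}}

```text
time: 21.62
position: [0.6088, 0.0665, 0.1638]
eef_rot: [[0.997, -0.08, 0.002], [-0.08, -0.997, 0.001], [0.002, -0.001, -1.0]]
wrist_force: [-1.1, 0.3, 5.8]
gripper_width: 0.0231
```

>>> {"fn": "send_rows", "kwargs": {
  "deltas": [
    [[0.0008,0.0105,0,0],[0.0015,0.021,-0.001,0],[0.0023,0.032,-0.003,0],[0.003,0.0425,-0.005,0],[0.003,0.0425,-0.005,0]]
  ]
}}

```text
time: 22.03
position: [0.61, 0.0812, 0.1618]
eef_rot: [[0.997, -0.08, 0.002], [-0.08, -0.997, -0.004], [0.002, 0.004, -1.0]]
wrist_force: [-2.0, -6.1, 6.6]
gripper_width: 0.0233
```

>>> {"fn": "send_rows", "kwargs": {
  "deltas": [
    [[0,0,0,0],[0,0,0,0],[0,0,0,0],[0,0,0,0]]
  ]
}}

```text
time: 22.37
position: [0.61, 0.0812, 0.1618]
eef_rot: [[0.997, -0.08, 0.002], [-0.08, -0.997, -0.003], [0.002, 0.003, -1.0]]
wrist_force: [-1.9, -5.0, 6.3]
gripper_width: 0.0235
```

```bash
python3 -c "
from h import *
shot('f1'); m=ang('f1',330,260,370)
for a in range(-80,-44,3): print(a,proj('w',S2W([marks(np.radians(a),-.012,.075),marks(np.radians(a),.012,.075)],ST),m).round(1).tolist())"
```

```text
22.3667 [0.61   0.0812 0.1618] 0.0235 [-1.9 -5.   6.3] [-1.09  0.4  -0.05]
[[286, 168, 13, 22, 189], [341, 168, 13, 21, 186]] [[292.1, 176.3], [347.0, 176.4]]
plate [[112.0, 128.9], [457.5, 126.1], [438.5, 347.4]]
-80 [[289.3, 156.9], [345.6, 156.4]]
-77 [[288.8, 159.5], [346.2, 159.0]]
-74 [[288.2, 162.7], [346.8, 162.3]]
-71 [[287.6, 166.6], [347.3, 166.1]]
-68 [[287.0, 171.1], [347.9, 170.6]]
-65 [[286.4, 176.2], [348.5, 175.7]]
-62 [[285.8, 182.0], [349.1, 181.5]]
-59 [[285.3, 188.5], [349.7, 188.0]]
-56 [[284.8, 195.7], [350.3, 195.1]]
-53 [[284.3, 203.5], [350.9, 202.9]]
-50 [[283.8, 211.9], [351.5, 211.4]]
-47 [[283.3, 221.0], [352.0, 220.4]]
```

View pics/f1.png

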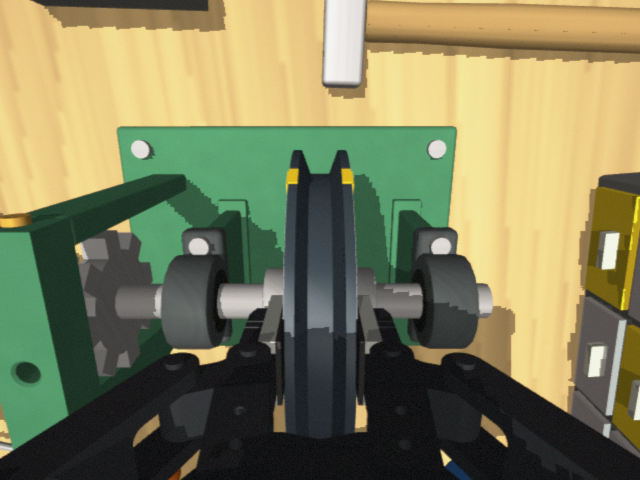

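>>> {"fn": "send_rows", "kwargs": {
  "deltas": [
    [[0,0,0,0],[0,0,0,0],[0,0,0,0],[0,0,0,0],[0,0,0,0]]
  ]
}}

```text
time: 22.83
position: [0.61, 0.0812, 0.1618]
eef_rot: [[0.997, -0.08, 0.002], [-0.08, -0.997, -0.003], [0.002, 0.003, -1.0]]
wrist_force: [-2.3, -4.4, 6.3]
gripper_width: 0.023
```

```bash
python3 -c "
from h import *
shot('f2'); ang('f2',330,260,370); shot('f2s','scene');shot('f2t','top')
a=cv2.imread('pics/f2s.png');b=cv2.imread('pics/f2t.png');cv2.imwrite('pics/f2c.png',cv2.hconcat([cv2.resize(a,(400,300)),cv2.resize(b,(400,300))]))
"
```

```text
22.8333 [0.61   0.0812 0.1618] 0.023 [-2.3 -4.4  6.3] [-1.05  0.4  -0.05]
[[286, 168, 13, 22, 187], [341, 168, 13, 20, 186]] [[292.2, 176.3], [347.0, 176.3]]
plate [[112.0, 128.9], [457.5, 126.1], [438.5, 347.4]]
22.8833 [0.61   0.0812 0.1619] 0.0233 [-2.2 -3.9  7. ] [-1.11  0.38  0.  ]
22.9333 [0.61   0.0812 0.1618] 0.0232 [-2.  -4.5  5.6] [-1.12  0.38  0.02]
```

View pics/f2c.png

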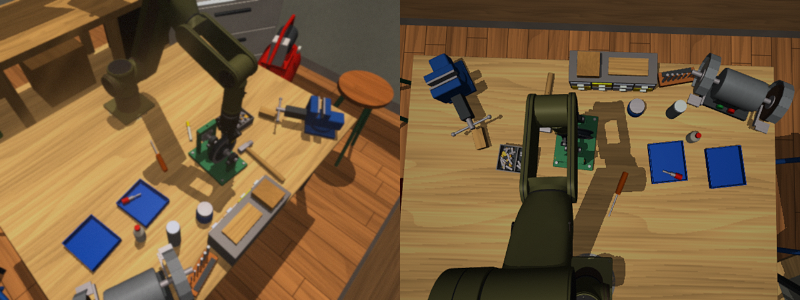

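Everything is steady. The pin lies in the nearer tray (top view about (672,174)), the bystanders are where they were, and the mark has stayed at the same pixels.

```bash
python3 -c "
from h import *
print(robot.hand_in(), read_state()['time'])"
```

```text
the job is handed in; nothing more can be done
the job is handed in; nothing more can be done
```

I pulled the lock pin straight up and put it in the nearer blue tray. I then found the pulley's heavy side and handed the job in at about 23 s, still gripping the pulley with that side down.

- **Heavy side:** I measured four stops of the yellow mark. Rolling down from one side, from starts at about -10° and -18°, it stopped near -56° and -53°. From the other side, from starts at about -105° and -120°, it stopped near -81° and -78°. Comparing stops from about equally far starts puts the heavy side straight down at about -66°.
- **Final hold:** the mark reads between about -65° and -66°, and its pixels did not move over the last half second. The measured force was about 8 N and steady. I would allow about 2 to 3° either way on the angle.
- **Pin and bench:** the last pictures show the pin lying in the tray and the other things where they were.
- **Disagreements:** the overhead and side cameras put the stand about 2 mm in y from where the wrist camera put it, so I used the wrist camera for the angles. One turn of the pulley came out about 7° short of what the arm's path implied, so I used the mark's angle in the pictures instead. The -105° and -120° starts are corrected for this, since the pictures could not confirm them.

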